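Close the connector canister: swing the lid over and screw it down snug

ROBOT

A 6-joint arm with a two-finger parallel gripper is mounted at the origin on the work surface. World frame = base frame: x ahead of the robot, y to its left, z up, the work surface at z = 0. Lengths are in m, angles in rad, forces in N, time in s.
With the tool pointing down it reaches from about 0.3 to 0.875 m from the base axis. Payload 6.4 kg.
Tool frame: the origin (TCP) lies between the finger pads; the fingertips stand 8 mm ahead of it and the grasp point (between the pads) lies 11 mm behind it; z points along the fingers, y is the direction in which the jaws open and shut (so a half turn about z gives the same grasp; the last joint's range is limited). The gripper opens to 85 mm and grips with 20 to 120 N. Pads are 22 mm wide; open, the fingers measure 114 mm over their backs; the gripper's body (76 mm by 85 mm) begins 54 mm behind the grasp point. The pads swing forward as they close: fully open they stand 13 mm farther back than shut.
Start: joints at [-1.491, 0.181, 1.607, -0, 1.354, -0.206], TCP at [0.162, -0.552, 0.239] pointing down, gripper open.
Joint ranges: [-2.99, 2.99], [-0.89, 2.07], [0.3, 2.58], [-1.14, 4.28], [0, 2.63], [-3.12, 3.12]. Speed limits (rad/s): [2.57, 2.57, 3.01, 3.14, 3.14, 3.14].

INTERFACE

Orientations are given as a unit quaternion [w, x, y, z].
In Python, from bench import monitor, viewer, workorder, spotter gives the robot as it stands. The module is installed in compiled form; this text tells all that it offers.
- The arm moves only by the tool move_arm, never from a script. Its argument "motion" is a list of rows, each a list of 3 entries, a list of its own where there are three numbers: the shift along the tool's x, y, z in units of 60 mm (1.0 is 60 mm), then the turn, a rotation vector about the tool's x, y, z in units of 8 degrees (1.0 is 8 degrees), then the opening in per cent of the stroke, from 0 (shut) to 100 (fully open). In form: [[[dx, dy, dz], [rx, ry, rz], grip], ...]. A call has 1 to 10 rows; each row is the pose to reach, as a shift and turn from the pose commanded when the call began, along the tool's axes at that moment; what a row does not reach only later rows make up. A row lasts 1/8 s, in which the tool goes at most 62.5 mm and 10.7 degrees, less where a joint would pass 70% of its speed; a pose out of reach is approached as far as the arm can. A call with a gripper value outside its range is refused whole. The fingers move at their own pace and stop on an object; the grip force is fixed at half the most. Time passes only in rows, so rows that repeat a pose let the fingers close. It gives the time, the measured TCP pose, the force and the opening at its end, in the units of the state.
- monitor.get_obs(): the state, without advancing time (a new reading comes with each control period).
- viewer.camera(name): name is "scene" or "top" or "wrist"; returns the picture (480x640x3 uint8, blue, green, red); there is no depth.
- viewer.calibration(name): a dict with "fovy" (degrees; the focal length in pixels is half the picture's height over the tangent of half this angle, whatever the lens; pixels are square), "cx", "cy" (the principal point, pixels), "extrinsics" (4x4, takes a point from camera to world coordinates). Camera axes: x right, y down, z forward; pixel columns grow to the right and rows downward; lengths in m; the calibration is good to about 2 mm. A picture is of the moment at which its call begins: read the wrist's pose just before it. calibration takes no time and is no camera call; for the wrist camera it gives the pose at the moment of the call.
- workorder.hand_in(): hands the job in, once; it reports no verdict.
Trained networks look in the newest picture that a camera, given by its name, has taken for a name from the list of things; names that differ only in an ending like _2 or _b are one class to them, and where a whole thing is asked for, a point or a joint stands for the part that bears it (a point fixed in the world has none). Each returns a list of dicts, best first, with "score" (0 to 1); they miss things now and then, are a little off and sometimes report something else, mostly with a low value. They report only what shows in the picture. A call takes as long as a camera call.
- spotter.search_frame(camera, name): "centre" ([column, row] as shares, 0 to 1, of the picture: columns of its width, rows of its height, amid what is visible of it).
- spotter.outline_of(camera, name): "region" (480x640 bool, what is visible of it) and "centre" ([column, row] as shares, 0 to 1, of the picture: columns of its width, rows of its height, amid what is visible of it).
The state is a dict: "time_s": time; "q": joint angles; "dq": joint speeds; "joint_efforts": joint torques, N m; "eef_pos": TCP position; "eef_rot": TCP orientation; "wrist_force": force on the tool from outside, world axes, zero at the start; "torque": the same for the moment, N m; "opening": opening from 0.0 (shut) to 1.0 (fully open).
Only numpy, scipy, OpenCV 4.12 (cv2) and the standard library are available. Lean on these libraries where they do the work, as an engineer would, in place of code of your own. Each camera call takes 0.05 s, during which the arm holds its last target. There are 200 camera calls.

TASK

The dry canister for the spare coax plugs has been left open. Push its swinging arm round until the lid stands over the mouth and the arm meets its stop, then push the cross-bar round clockwise (seen from above) to screw the lid down until it is snug on its soft gasket: firm, but not overtightened. Leave the coffee cup, the handheld radio and the screwdriver where they are.

Things in the scene. Friction and masses are not known exactly. Their poses are not given: they have to be found in the camera images.
- mouth (a point): Centre of the canister's mouth, on top of its black sponge gasket, 116 mm above the table. The canister is an aluminium pot 110 mm across, open at the top, bolted to the table on a dark base plate 270 x 150 x 10 mm. Axes: z up; +x points to the post.
- post_top (a point): On the axis of the steel post (22 mm thick) that carries the swinging arm, 150 mm above the table and 95 mm from the mouth's centre along the +x axis of mouth.
- boom (a joint): Angle (rad) of the grey arm about the post: 0 = at its stop, lid over the mouth, arm pointing from the post along -x of mouth; grows up to 1.7 as the arm swings away clockwise seen from above, towards +y of mouth. To close it, push it anticlockwise. Stiff: about 2.2 N m (12 N at its nose); it stays where it is left.
- boom_nose (a point): Upper part of the upright steel stud (12 mm thick, from 164 to 212 mm above the table) on the arm's free nose, 190 mm from the post's axis; this point is on its axis, 195 mm above the table: push it here sideways. The arm is a straight flat bar 20 mm wide, 203 mm long, from 150 to 164 mm above the table; the lid hangs on it 95 mm from the post's axis.
- lid_face (a point): Centre of the underside of the lid, an aluminium disc 116 mm across, 12 mm thick, hung under the arm on a spindle; z up, x along the cross-bar, towards bar_end. Turned clockwise seen from above it screws down 4 mm per rad and meets the gasket level with mouth, 1.7 to 3 rad after the start. Gasket squeezed about 2 to 3.7 mm: snug; over 4.8 mm: overtightened.
- bar_hub (a point): Middle of the cross-bar, on the spindle's axis, 80 mm above the lid's underside. The lid turns against about 0.22 N m (5 N pushed 45 mm from the axis) until it meets the gasket; there this steps up to about 0.32 N m and then rises by about 0.28 N m per rad. Snug: about 0.45 to 0.58 N m (10 to 13 N at 45 mm). Overtightened: above 0.65 N m. Let go, it stays where it is.
- bar_end (a point): Centre of one of the two black balls (18 mm) on the cross-bar's ends, 51 mm from the spindle's axis; the other is opposite. The bar is 12 mm round steel with a 24 mm hub, 203 to 209 mm above the table at first, about 193 mm when snug; it turns and sinks with the lid. Closed fingers pointing down can push it from behind; keep their tips above the arm's hub (top 168 mm).
- cup: Paper coffee cup with black lid, 113 mm high, 82 mm across; origin under its centre. To be left alone.
- handheld: Black handheld radio lying on the table, 110 x 56 x 32 mm with a 100 mm rubber aerial along +x; origin under the centre of its case. To be left alone.
- driver: Screwdriver with black handle, 180 mm long, lying along its x axis; origin under its middle. To be left alone.

How it is judged:
On the way, in this order (a step that is already met when the one before it is completed fails the run):
1. the lid stands over the mouth, the arm at its stop (value of joint boom below 0.05 rad and z of lid_face in the frame of mouth above 0.002 m), for 0.2 s.
2. the lid is screwed down snug, squeezing the gasket by 1.2 to 4.8 mm (z of lid_face in the frame of mouth between -0.0048 and -0.0012 m and value of joint boom below 0.06 rad), for 0.2 s.
At the end, for the whole second after the job is handed in: The arm is within 0.06 rad of its stop, the lid is centred on the mouth within 8 mm and squeezes the gasket by 1.2 to 4.8 mm; the arm is at rest, and cup, handheld radio and screwdriver are within 25 mm of where they were (all of step 2 and horizontal distance between lid_face and mouth below 0.008 m and velocity of joint boom below 0.05 rad/s and distance of each of cup, handheld, driver from where it was at the start of the episode below 0.025 m); the robot touches nothing.
It fails at once if the lid is overtightened: the gasket squeezed by more than 4.8 mm (z of lid_face in the frame of mouth below -0.0048 m).
It fails at once if the cup is moved by more than 25 mm or tipped (distance of cup from where it was at the start of the episode above 0.025 m or angle between cup's own z axis and vertical above 0.3 rad).
It fails at once if the handheld radio or the screwdriver is moved by more than 25 mm (distance of any of handheld, driver from where it was at the start of the episode above 0.025 m).
It also fails if it takes over 72 s, if anything falls off the work surface, if the arm or the gripper's body presses on something with over 40 N, if the wrist force passes 120 N, or if a joint passes its speed limit or range.

## Working session

There is one attempt and no reset: what is moved stays moved. The work goes in short steps, Python scripts to look and compute and a tool call to move; the robot and the scene stay as the last step left them, time stands still between calls to the robot, and variables do not carry over. Pictures are saved under pics/ and viewed, about 8 in all and at most 12, crops included, and the job is handed in when it is done.

Besides the shell and the picture viewer there is one more tool, called after "Emit:" in YAML: its name, and indented under it one key for each argument. move_arm: Moves the arm, as the interface text tells. Its arguments: {"type":"object","properties":{"motion":{"type":"array","items":{"type":"array"}}},"required":["motion"]}

```bash
mkdir -p pics; cat > h.py <<'E'
import numpy as np, cv2
from bench import monitor, viewer, workorder, spotter
def ray(cam,px):
    c=viewer.calibration(cam);f=240/np.tan(np.radians(c["fovy"])/2);T=np.array(c["extrinsics"])
    d=T[:3,:3]@np.array([(px[0]-c["cx"])/f,(px[1]-c["cy"])/f,1]);return T[:3,3],d
def at(cam,px,z):
    o,d=ray(cam,px);return o+d*(z-o[2])/d[2]
def proj(cam,p):
    c=viewer.calibration(cam);f=240/np.tan(np.radians(c["fovy"])/2);T=np.linalg.inv(np.array(c["extrinsics"]))
    q=T[:3,:3]@np.array(p)+T[:3,3];return [round(float(f*q[0]/q[2]+c["cx"]),1),round(float(f*q[1]/q[2]+c["cy"]),1)]
E
python3 - <<'E'
from h import *
np.set_printoptions(precision=4,suppress=True)
Z=dict(mouth=.116,post_top=.15,boom_nose=.195,lid_face=.13,bar_hub=.206,bar_end=.206,cup=.06,handheld=.02,driver=.01,boom=.16)
for cam in("top","scene"):
    im=viewer.camera(cam);cv2.imwrite(f"pics/{cam}0.png",im)
    print(cam,np.array(viewer.calibration(cam)["extrinsics"])[:3,3])
    for n,z in Z.items():
        for r in spotter.search_frame(cam,n)[:2]:
            p=np.array(r["centre"])*[640,480];print(n,round(r["score"],2),p,at(cam,p,z))
o=monitor.get_obs();print(o)
E
```

```text
top [ 0.4077 -0.0577  0.9019]
mouth 0.88 [257.472 272.496] [0.5651 0.0298 0.116 ]
mouth 0.34 [198.912 266.4  ] [0.5865 0.1189 0.116 ]
post_top 0.73 [260.928 270.48 ] [0.5607 0.0206 0.15  ]
post_top 0.69 [194.816 268.416] [0.5765 0.1175 0.15  ]
boom_nose 0.89 [200.128 266.208] [0.5685 0.0994 0.195 ]
boom_nose 0.66 [194.304 264.096] [0.5726 0.1073 0.195 ]
lid_face 0.66 [196.032 266.496] [0.5837 0.1201 0.13  ]
lid_face 0.29 [255.616 272.208] [0.5631 0.0309 0.13  ]
bar_hub 0.64 [196.8   262.896] [0.5713 0.1012 0.206 ]
bar_end 0.72 [196.416 263.904] [0.5699 0.1018 0.206 ]
handheld 0.59 [428.672 270.48 ] [ 0.5494 -0.2539  0.02  ]
driver 0.57 [258.368 374.784] [0.4133 0.0572 0.01  ]
driver 0.43 [254.912 273.696] [0.5848 0.0462 0.01  ]
boom 0.89 [198.08  266.784] [0.576  0.1102 0.16  ]
scene [ 0.9286 -0.6346  0.5705]
mouth 0.92 [371.072 252.48 ] [ 0.6465 -0.0677  0.116 ]
mouth 0.59 [386.624 184.416] [0.5552 0.1658 0.116 ]
post_top 0.92 [372.608 252.816] [ 0.67   -0.1095  0.15  ]
lid_face 0.66 [388.224 187.008] [0.5746 0.1328 0.13  ]
bar_hub 0.92 [385.216 185.616] [0.6292 0.0021 0.206 ]
bar_hub 0.47 [300.096 227.616] [ 0.587  -0.1831  0.206 ]
bar_end 0.84 [384.384 182.592] [0.6229 0.0111 0.206 ]
bar_end 0.22 [389.632 183.984] [0.6327 0.0115 0.206 ]
cup 0.65 [372.48  310.176] [ 0.6899 -0.1349  0.06  ]
handheld 0.74 [256.768 344.016] [ 0.5562 -0.2661  0.02  ]
driver 0.7 [298.304 228.816] [0.4028 0.0535 0.01  ]
boom 0.96 [387.328 185.904] [0.5953 0.0836 0.16  ]
{'time_s': 1.1, 'q': array([-1.4913,  0.1808,  1.607 ,  0.    ,  1.3538, -0.2063]), 'dq': array([-0.0015,  0.0012, -0.0009, -0.0005, -0.0002, -0.0001]), 'joint_efforts': array([  0.0002, -44.4852, -35.1684,  -0.0003,   0.0007,  -0.    ]), 'eef_pos': array([ 0.1621, -0.5517,  0.2393]), 'eef_rot': array([-0.    ,  0.9898,  0.1424,  0.    ]), 'wrist_force': array([-0.454 ,  0.359 ,  0.6163]), 'torque': array([-0.0205,  0.002 , -0.0095]), 'opening': 1.0029297813909088}
```

View pics/top0.png

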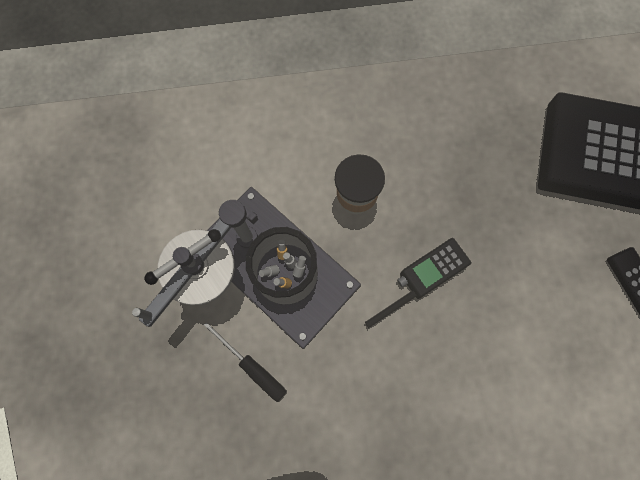

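View pics/scene0.png

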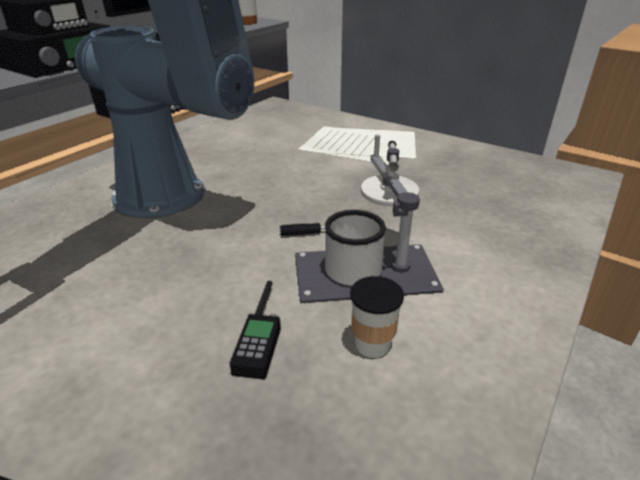

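Top view: the canister mouth is at about (283,264), post cap (232,211), bar hub (183,257), balls (151,278) and (214,235), and nose stud top (138,314). The cup is at (360,178), the radio at (436,270) and the driver at (250,365). The scene view agrees with this. I'll crop the top view to get finer pixel positions.

```bash
python3 - <<'E'
from h import *
np.set_printoptions(precision=4,suppress=True)
im=cv2.imread("pics/top0.png");c=im[180:360,120:330];c=cv2.resize(c,None,fx=3.3,fy=3.3,interpolation=cv2.INTER_CUBIC);cv2.imwrite("pics/crop0.png",c)
P=dict(mouth=((283,264),.116),post=((232,211),.17),hub=((183,257),.212),b1=((151,278),.206),b2=((214,235),.206),nose=((138,314),.212))
w={k:at("top",*v) for k,v in P.items()}
for k in w:print(k,w[k])
d=lambda a,b:np.linalg.norm((w[a]-w[b])[:2])
print("m-p",d("mouth","post"),"p-hub",d("post","hub"),"p-nose",d("post","nose"),"b-b",d("b1","b2"))
E
```

```text
mouth [ 0.5733 -0.0108  0.116 ]
post [0.6513 0.0521 0.17  ]
hub [0.5805 0.118  0.212 ]
b1 [0.5584 0.1648 0.206 ]
b2 [0.6077 0.0746 0.206 ]
nose [0.5107 0.1825 0.212 ]
m-p 0.10017155257235505 p-hub 0.09666634825783069 p-nose 0.19174177046722055 b-b 0.10281009945424191
```

View pics/crop0.png

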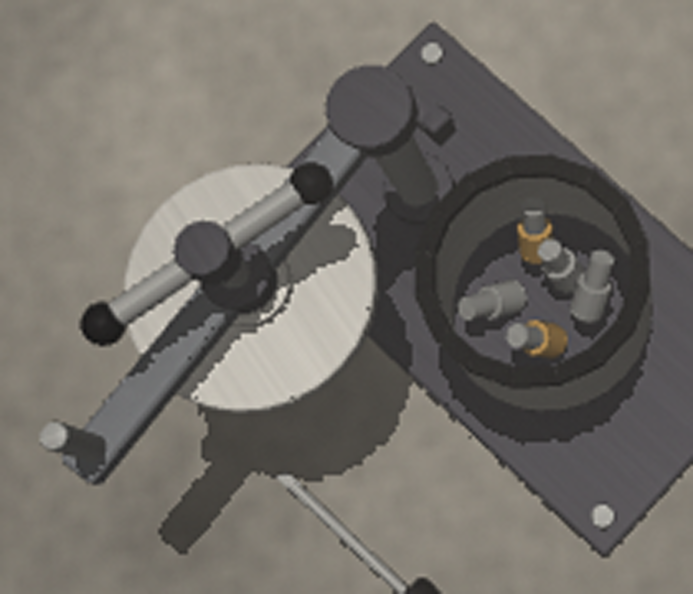

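```bash
cat >> h.py <<'E'
from scipy.spatial.transform import Rotation as R
def Q(o): w,x,y,z=o["eef_rot"];return R.from_quat([x,y,z,w])
def row(p,yaw,base=None):
    """units for TCP world target p with tool down, x at yaw (deg), from base (p0,R0)"""
    p0,R0=base
    Rt=R.from_euler("z",yaw,degrees=True)*R.from_euler("x",180,degrees=True)
    return (R0.inv().apply(np.array(p)-p0)/.06).round(2).tolist(),(np.degrees((R0.inv()*Rt).as_rotvec())/8).round(2).tolist()
def down(p,yaw): return np.array(p),R.from_euler("z",yaw,degrees=True)*R.from_euler("x",180,degrees=True)
E
python3 - <<'E'
from h import *
np.set_printoptions(precision=4,suppress=True)
print("mouth",at("top",(281.5,261.8),.116),"post",at("top",(232,212.7),.17),"bolts",at("top",(250.9,195.8),.012),at("top",(302.4,336),.012),at("top",(350,285),.012))
o=monitor.get_obs();b=(o["eef_pos"],Q(o))
for p,y in [((.162,-.552,.28),16.4),((.533,.206,.28),47),((.533,.206,.193),47)]: print(row(p,y,b))
E
```

```text
mouth [ 0.577  -0.0089  0.116 ] post [0.6486 0.0523 0.17  ] bolts [0.7281 0.0392 0.012 ] [ 0.4671 -0.0236  0.012 ] [ 0.5431 -0.1159  0.012 ]
([-0.0, 0.0, -0.68], [-0.0, -0.0, -0.0])
([9.49, -10.37, -0.68], [-0.0, -0.0, -3.83])
([9.49, -10.37, 0.77], [-0.0, -0.0, -3.83])
```

Emit:
move_arm:
  motion:
    - [[0,0,-0.7],[0,0,0],0]
    - [[1.0,-1.1,-0.7],[0,0,-0.4],0]
    - [[1.7,-1.8,-0.7],[0,0,-0.8],0]
    - [[2.4,-2.6,-0.7],[0,0,-1.2],0]
    - [[3.1,-3.3,-0.7],[0,0,-1.6],0]
    - [[3.8,-4.1,-0.7],[0,0,-2.0],0]
    - [[4.5,-4.9,-0.7],[0,0,-2.4],0]
    - [[5.2,-5.6,-0.7],[0,0,-2.8],0]
    - [[5.9,-6.4,-0.7],[0,0,-3.2],0]
    - [[6.6,-7.1,-0.7],[0,0,-3.8],0]

```text
time_s: 2.35
eef_pos: [0.4137, -0.0464, 0.2819]
eef_rot: [0.001, 0.917, 0.398, 0.001]
wrist_force: [1.5, -1.0, 0.2]
opening: -0.005
```

```bash
python3 - <<'E'
from h import *
np.set_printoptions(precision=4,suppress=True)
for i in range(2): im=viewer.camera("wrist")
cv2.imwrite("pics/w1.png",im)
o=monitor.get_obs();print(o["eef_pos"],o["eef_rot"]);b=(o["eef_pos"],Q(o))
for n,p in dict(nose=(.511,.183,.212),b1=(.5584,.1648,.206),hub=(.5805,.118,.212),post=(.6486,.0523,.17),mouth=(.577,-.009,.116)).items():print(n,proj("wrist",p))
for p,y in [((.533,.206,.282),47),((.533,.206,.193),47)]: print(row(p,y,b))
E
```

```text
[ 0.4145 -0.0426  0.2816] [-0.0005  0.9156  0.402   0.001 ]
nose [119.9, -291.8]
b1 [239.0, -337.7]
hub [358.9, -289.1]
post [538.5, -194.7]
mouth [461.3, 36.7]
([4.39, -1.35, 0.0], [-0.0, -0.02, 0.05])
([4.38, -1.35, 1.49], [-0.0, -0.02, 0.05])
```

View pics/w1.png

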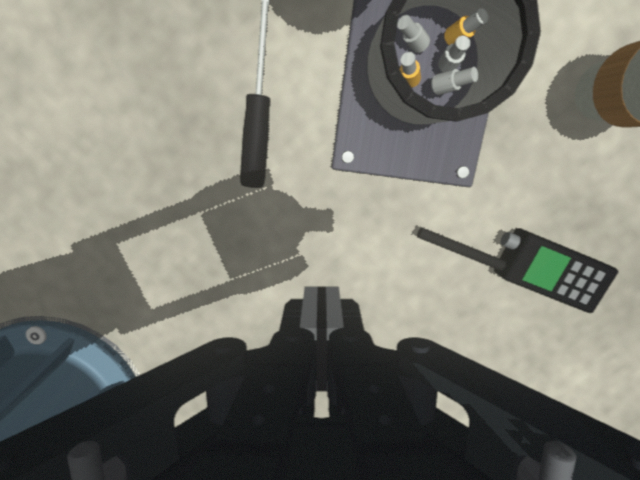

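The wrist view shows the mouth at about (461,40), against a predicted (461,37), so the measured positions hold. I'm moving behind the stud next.

Emit:
move_arm:
  motion:
    - [[0.9,-0.27,0],[0,0,0],0]
    - [[1.8,-0.54,0],[0,0,0],0]
    - [[2.7,-0.81,0],[0,0,0],0]
    - [[3.6,-1.08,0],[0,0,0],0]
    - [[4.4,-1.35,0],[0,0,0],0]
    - [[4.4,-1.35,0],[0,0,0],0]
    - [[4.4,-1.35,0.5],[0,0,0],0]
    - [[4.4,-1.35,1.0],[0,0,0],0]
    - [[4.4,-1.35,1.5],[0,0,0],0]
    - [[4.4,-1.35,1.5],[0,0,0],0]

```text
time_s: 3.7
eef_pos: [0.5329, 0.1977, 0.1889]
eef_rot: [-0.001, 0.918, 0.396, -0.003]
wrist_force: [-0.1, 0.4, 0.3]
opening: 0.0
```

```bash
python3 - <<'E'
from h import *
np.set_printoptions(precision=4,suppress=True)
im=viewer.camera("top");cv2.imwrite("pics/t2.png",cv2.resize(im[140:380,80:400],None,fx=2.5,fy=2.5))
o=monitor.get_obs();print(o["time_s"],o["eef_pos"],o["eef_rot"],o["wrist_force"])
b=(o["eef_pos"],Q(o));C=np.array([.6486,.0523])
for f in [137,142,152,162,172,182,187,192,202,212,217,220,222,224]:
    u=np.array([np.cos(np.radians(f)),np.sin(np.radians(f))]);t=np.array([u[1],-u[0]])
    print(f,row([*(C+.192*u+.017*t),.193],f-90,b))
E
```

```text
3.75 [0.5342 0.1981 0.1909] [-0.0001  0.9181  0.3963 -0.0011] [-0.2833  0.476  -0.5635]
137 ([-0.2, -0.15, -0.03], [-0.01, 0.01, -0.04])
142 ([-0.48, -0.16, -0.03], [-0.01, 0.01, -0.66])
152 ([-1.03, -0.11, -0.03], [-0.01, 0.01, -1.91])
162 ([-1.57, 0.04, -0.03], [-0.01, 0.01, -3.16])
172 ([-2.08, 0.28, -0.03], [-0.01, 0.01, -4.41])
182 ([-2.54, 0.6, -0.03], [-0.01, 0.01, -5.66])
187 ([-2.74, 0.79, -0.03], [-0.01, 0.01, -6.29])
192 ([-2.93, 1.0, -0.03], [-0.01, 0.01, -6.91])
202 ([-3.25, 1.46, -0.03], [-0.01, 0.01, -8.16])
212 ([-3.48, 1.97, -0.03], [-0.02, 0.01, -9.41])
217 ([-3.57, 2.24, -0.03], [-0.02, 0.01, -10.04])
220 ([-3.61, 2.4, -0.03], [-0.02, 0.01, -10.41])
222 ([-3.63, 2.51, -0.03], [-0.02, 0.01, -10.66])
224 ([-3.64, 2.62, -0.03], [-0.02, 0.01, -10.91])
```

View pics/t2.png

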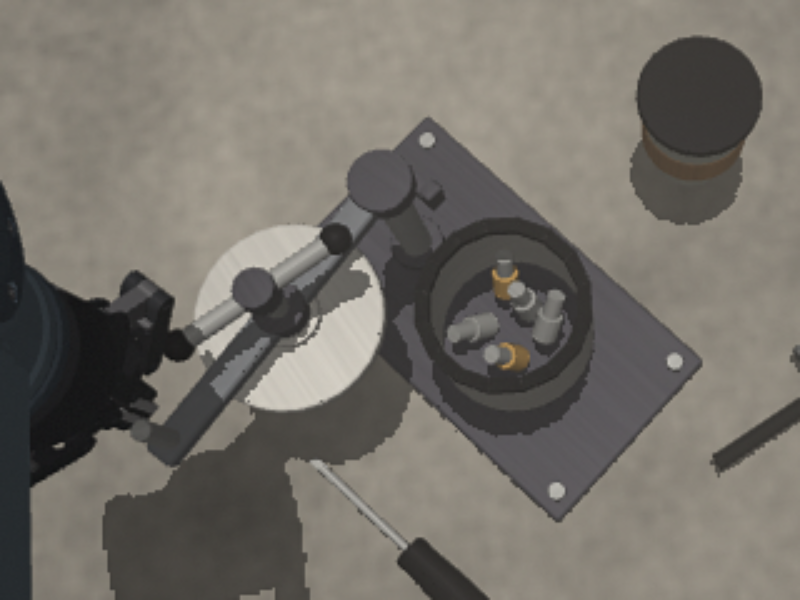

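Fingers sit just behind the stud, which is at (140,430) in the crop, and they are clear of the ball at (178,345). I'll push along the arc.

Emit:
move_arm:
  motion:
    - [[-0.2,-0.15,0],[0,0,0],0]
    - [[-0.48,-0.16,0],[0,0,-0.66],0]
    - [[-0.75,-0.14,0],[0,0,-1.3],0]
    - [[-1.03,-0.11,0],[0,0,-1.9],0]
    - [[-1.3,-0.04,0],[0,0,-2.5],0]
    - [[-1.57,0.04,0],[0,0,-3.2],0]
    - [[-1.83,0.15,0],[0,0,-3.8],0]
    - [[-2.08,0.28,0],[0,0,-4.4],0]
    - [[-2.32,0.43,0],[0,0,-5.0],0]
    - [[-2.54,0.6,0],[0,0,-5.66],0]

```text
time_s: 5.0
eef_pos: [0.4593, 0.0651, 0.1943]
eef_rot: [0.001, 0.693, 0.721, 0.005]
wrist_force: [7.4, 12.4, 0.1]
opening: 0.0
```

```bash
python3 - <<'E'
from h import *
np.set_printoptions(precision=4,suppress=True)
im=viewer.camera("top");cv2.imwrite("pics/t3.png",cv2.resize(im[140:380,80:400],None,fx=2.5,fy=2.5))
o=monitor.get_obs();print(o["time_s"],o["eef_pos"],o["eef_rot"],o["wrist_force"])
b=(o["eef_pos"],Q(o));C=np.array([.6486,.0523])
d=o["eef_pos"][:2]-C;print("tool angle about post",np.degrees(np.arctan2(d[1],d[0]))%360+np.degrees(.017/.192),np.linalg.norm(d))
for f in [182,187,192,197,202,207,212,215,217,219,220.5,222,224]:
    u=np.array([np.cos(np.radians(f)),np.sin(np.radians(f))]);t=np.array([u[1],-u[0]])
    print(f,row([*(C+.192*u+.017*t),.193],f-90,b))
E
```

```text
5.05 [0.459  0.0632 0.1943] [0.0019 0.692  0.7219 0.0033] [5.419  6.6975 0.5229]
tool angle about post 181.78841481078268 0.189902209388642
182 ([-0.01, -0.05, 0.02], [0.05, -0.01, 0.05])
187 ([-0.29, -0.06, 0.02], [0.05, -0.01, -0.57])
192 ([-0.57, -0.05, 0.02], [0.05, -0.01, -1.2])
197 ([-0.85, -0.02, 0.02], [0.05, -0.01, -1.82])
202 ([-1.12, 0.04, 0.02], [0.05, -0.0, -2.45])
207 ([-1.39, 0.12, 0.02], [0.06, -0.0, -3.07])
212 ([-1.65, 0.23, 0.02], [0.06, 0.0, -3.7])
215 ([-1.8, 0.3, 0.02], [0.06, 0.0, -4.07])
217 ([-1.9, 0.35, 0.02], [0.06, 0.0, -4.32])
219 ([-1.99, 0.41, 0.02], [0.06, 0.0, -4.57])
220.5 ([-2.07, 0.46, 0.02], [0.06, 0.0, -4.76])
222 ([-2.14, 0.5, 0.02], [0.06, 0.01, -4.95])
224 ([-2.23, 0.57, 0.02], [0.06, 0.01, -5.2])
```

View pics/t3.png

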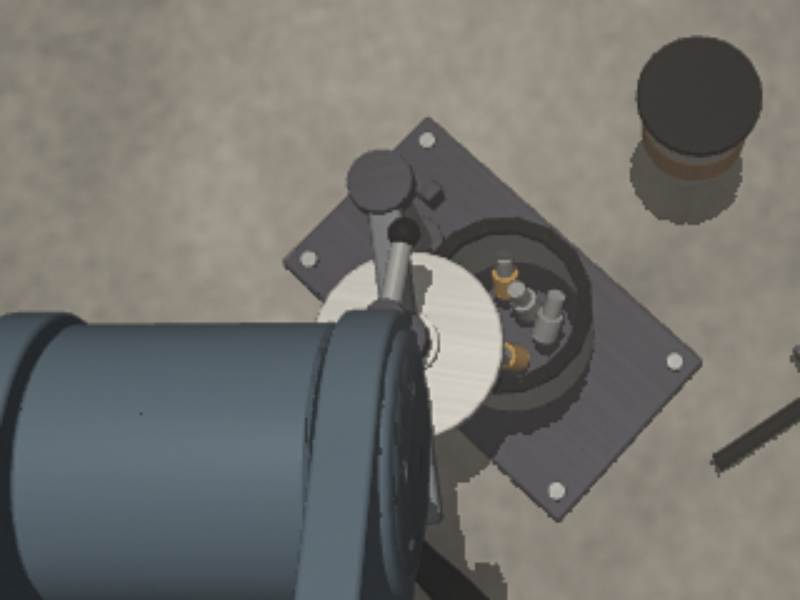

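The arm has swung about halfway and follows the push with 10–14 N. I'll continue.

Emit:
move_arm:
  motion:
    - [[-0.29,-0.06,0],[0,0,-0.57],0]
    - [[-0.57,-0.05,0],[0,0,-1.2],0]
    - [[-0.85,-0.02,0],[0,0,-1.8],0]
    - [[-1.12,0.04,0],[0,0,-2.45],0]
    - [[-1.39,0.12,0],[0,0,-3.1],0]
    - [[-1.65,0.23,0],[0,0,-3.7],0]
    - [[-1.8,0.3,0],[0,0,-4.1],0]
    - [[-1.9,0.35,0],[0,0,-4.3],0]
    - [[-1.95,0.38,0],[0,0,-4.4],0]

```text
time_s: 6.18
eef_pos: [0.4834, -0.051, 0.1934]
eef_rot: [-0.001, 0.444, 0.896, 0.002]
wrist_force: [-4.9, 9.7, 6.3]
opening: -0.001
```

```bash
cat > s.py <<'E'
from h import *
np.set_printoptions(precision=4,suppress=True)
o=monitor.get_obs();print(o["time_s"],o["eef_pos"],o["eef_rot"],o["wrist_force"])
C=np.array([.6486,.0523]);d=o["eef_pos"][:2]-C;print("angle",np.degrees(np.arctan2(d[1],d[0]))%360+np.degrees(.017/.192),np.linalg.norm(d))
E
python3 s.py
```

```text
6.175 [ 0.4834 -0.051   0.1934] [-0.0007  0.444   0.896   0.0015] [-4.937   9.6918  6.2607]
angle 217.09800666586818 0.19485786180216852
```

Emit:
move_arm:
  motion:
    - [[-0.05,0.0,0],[0,0,0],0]
    - [[-0.1,0.0,0],[0,0,0],0]
    - [[-0.15,0.0,0],[0,0,0],0]
    - [[-0.15,0.0,0],[0,0,0],0]

```text
time_s: 6.68
eef_pos: [0.4888, -0.0583, 0.1934]
eef_rot: [-0.001, 0.444, 0.896, 0.001]
wrist_force: [-5.4, 9.4, 5.1]
opening: -0.001
```

```bash
python3 s.py
```

```text
6.675 [ 0.4888 -0.0583  0.1934] [-0.0005  0.4442  0.8959  0.0012] [-5.3534  9.3883  5.1446]
angle 219.75870229812625 0.19438802372639705
```

Emit:
move_arm:
  motion:
    - [[-0.05,0.0,0],[0,0,0],0]
    - [[-0.1,0.0,0],[0,0,0],0]
    - [[-0.1,0.0,0],[0,0,0],0]

```text
time_s: 7.05
eef_pos: [0.49, -0.0605, 0.1929]
eef_rot: [-0.004, 0.444, 0.896, 0.002]
wrist_force: [-15.0, 18.0, 14.1]
opening: 0.0
```

```bash
python3 s.py
```

```text
7.05 [ 0.49   -0.0605  0.1929] [-0.0043  0.4438  0.8961  0.0021] [-14.9513  18.0418  14.0591]
angle 220.5007108736756 0.1946595896603806
```

The force jumped to 27 N at 220.5°, which matches the computed stop angle. I'm backing off and raising, clear of the view.

Emit:
move_arm:
  motion:
    - [[-0.1,0.0,0],[0,0,0],0]
    - [[0.1,0.0,0],[0,0,0],0]
    - [[0.4,0.2,0],[0,0,0],0]
    - [[0.4,0.2,-0.8],[0,0,0],0]
    - [[0.4,0.2,-1.6],[0,0,0],0]
    - [[1.1,0.2,-1.6],[0,0,0],0]
    - [[1.9,0.2,-1.6],[0,0,0],0]
    - [[1.9,0.2,-1.6],[0,0,0],0]

```text
time_s: 8.05
eef_pos: [0.4325, 0.0351, 0.2896]
eef_rot: [0.002, 0.443, 0.896, 0.001]
wrist_force: [-0.0, 0.6, -0.1]
opening: 0.0
```

```bash
python3 s.py; python3 - <<'E'
from h import *
im=viewer.camera("top");cv2.imwrite("pics/t4.png",im)
im2=viewer.camera("wrist");cv2.imwrite("pics/w4.png",im2)
cv2.imwrite("pics/v4.png",np.hstack([cv2.resize(im[170:350,190:370],(400,400)),cv2.resize(im2,(400,300),interpolation=cv2.INTER_AREA)[:, :] if False else cv2.copyMakeBorder(cv2.resize(im2,(400,300)),0,100,0,0,cv2.BORDER_CONSTANT)]))
E
```

```text
8.05 [0.4325 0.0351 0.2896] [0.0019 0.4432 0.8964 0.0007] [-0.0277  0.5832 -0.1481]
angle 189.6346498710964 0.21680277654312602
```

View pics/v4.png

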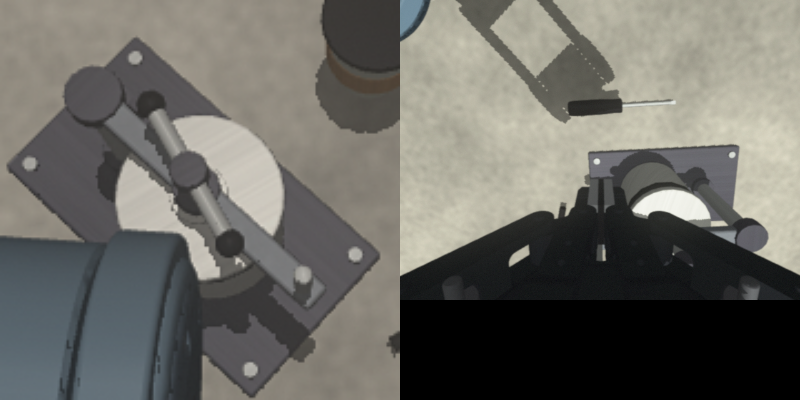

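```bash
cat >> h.py <<'E'
M=np.array([.5764,-.0094])
def bp(th,r=.042,off=.017,z=.186,lag=0):
    a=np.radians(th);u=np.array([np.cos(a),np.sin(a)]);t=np.array([-u[1],u[0]])
    return row.__call__ and ([*(M+r*u+off*t),z],th-90+lag)
E
sed -i 's/return row.__call__ and (\(.*\))$/return \1/' h.py
python3 - <<'E'
from h import *
np.set_printoptions(precision=4,suppress=True)
w={}
for k,p,z in [("hub",(275.5,245.6),.214),("A",(257.5,216.4),.206),("B",(293.5,278.9),.206),("stud",(326.4,293.8),.212)]:
    w[k]=at("top",p,z);print(k,w[k])
d=w["B"]-w["A"];print("theta",np.degrees(np.arctan2(d[1],d[0]))%360,np.linalg.norm(d),(w["A"]+w["B"])/2)
print("cam",np.array(viewer.calibration("wrist")["extrinsics"])[:3,3])
o=monitor.get_obs();b=(o["eef_pos"],Q(o));print(o["eef_pos"])
th=np.degrees(np.arctan2(d[1],d[0]))%360
for off,z in [(.032,.29),(.032,.186),(.02,.186)]: p,y=bp(th,off=off,z=z);print(p,y,row(p,y,b))
E
```

```text
hub [ 0.5795 -0.0093  0.214 ]
A [0.6267 0.0118 0.206 ]
B [ 0.5319 -0.0281  0.206 ]
stud [ 0.505  -0.0698  0.212 ]
theta 202.83830254308384 0.10285821170976645 [ 0.5793 -0.0081  0.206 ]
cam [0.3928 0.0878 0.4232]
[0.4339 0.0334 0.2892]
[np.float64(0.5501128533010737), np.float64(-0.05519285881476643), 0.29] 112.83830254308384 ([-2.35, 0.65, -0.0], [0.02, 0.02, 1.81])
[np.float64(0.5501128533010737), np.float64(-0.05519285881476643), 0.186] 112.83830254308384 ([-2.34, 0.64, 1.73], [0.02, 0.02, 1.81])
[np.float64(0.5454552720563626), np.float64(-0.044133612142912365), 0.186] 112.83830254308384 ([-2.15, 0.69, 1.73], [0.02, 0.02, 1.81])
```

Emit:
move_arm:
  motion:
    - [[-0.8,0.2,0],[0,0,0.6],0]
    - [[-1.6,0.45,0],[0,0,1.2],0]
    - [[-2.35,0.65,0],[0,0,1.8],0]
    - [[-2.35,0.65,0],[0,0,1.8],0]
    - [[-2.35,0.65,0.6],[0,0,1.8],0]
    - [[-2.35,0.65,1.2],[0,0,1.8],0]
    - [[-2.35,0.65,1.7],[0,0,1.8],0]
    - [[-2.35,0.65,1.7],[0,0,1.8],0]

```text
time_s: 9.15
eef_pos: [0.5477, -0.0546, 0.1833]
eef_rot: [-0.002, 0.553, 0.833, -0.001]
wrist_force: [-0.6, 0.8, 0.3]
opening: 0.002
```

```bash
sed -i 's/^M=.*/M=np.array([.578,-.009])/' h.py
cat > n.py <<'E'
import sys
from h import *
np.set_printoptions(precision=4,suppress=True)
o=monitor.get_obs();b=(o["eef_pos"],Q(o));d=o["eef_pos"][:2]-M;r=np.hypot(*d);f=o["wrist_force"]
yaw=np.degrees(np.arctan2(*b[1].apply([1,0,0])[[1,0]]))
a=np.arctan2(d[1],d[0]);th=np.degrees(a-np.arcsin(min(1,.017/r)))%360
print("t",o["time_s"],"pos",o["eef_pos"],"yaw",yaw,"r",r,"bar if touching",th,"F",f,"moment",d[0]*f[1]-d[1]*f[0],"q6",o["q"][5],"tau",o["torque"])
for t in map(float,sys.argv[1:]): lag=min(0,0)+max(0,(25-t)*.6);p,y=bp(t,lag=lag);print(t,*row(p,y,b))
E
python3 n.py 202 197 192 187 182 177 172 167 162 157 152
```

```text
t 9.15 pos [ 0.5477 -0.0546  0.1833] yaw 112.85958567372946 r 0.0547722756775951 bar if touching 218.36776805959101 F [-0.5884  0.7998  0.2913] moment -0.05106750295356452 q6 -0.714026771911932 tau [ 0.0377  0.0025 -0.0281]
202.0 [0.23, 0.06, -0.04] [-0.03, -0.02, 0.11]
197.0 [0.29, 0.03, -0.04] [-0.03, -0.02, 0.73]
192.0 [0.36, 0.02, -0.04] [-0.03, -0.02, 1.36]
187.0 [0.42, 0.01, -0.04] [-0.03, -0.02, 1.98]
182.0 [0.49, 0.01, -0.04] [-0.03, -0.02, 2.61]
177.0 [0.56, 0.01, -0.04] [-0.03, -0.02, 3.23]
172.0 [0.62, 0.01, -0.04] [-0.03, -0.02, 3.86]
167.0 [0.69, 0.03, -0.04] [-0.03, -0.01, 4.48]
162.0 [0.75, 0.05, -0.04] [-0.03, -0.01, 5.11]
157.0 [0.81, 0.07, -0.04] [-0.04, -0.01, 5.73]
152.0 [0.87, 0.1, -0.04] [-0.04, -0.01, 6.36]
```

Emit:
move_arm:
  motion:
    - [[0.23,0.06,-0.04],[0,0,0.1],0]
    - [[0.29,0.03,-0.04],[0,0,0.7],0]
    - [[0.36,0.02,-0.04],[0,0,1.35],0]
    - [[0.42,0.01,-0.04],[0,0,2.0],0]
    - [[0.49,0.01,-0.04],[0,0,2.6],0]
    - [[0.56,0.01,-0.04],[0,0,3.2],0]
    - [[0.62,0.01,-0.04],[0,0,3.9],0]
    - [[0.69,0.03,-0.04],[0,0,4.5],0]
    - [[0.75,0.05,-0.04],[0,0,5.1],0]
    - [[0.75,0.05,-0.04],[0,0,5.1],0]

```text
time_s: 10.4
eef_pos: [0.5356, -0.0132, 0.1894]
eef_rot: [0.001, 0.808, 0.589, 0.0]
wrist_force: [-0.8, -4.0, -2.0]
opening: -0.001
```

```bash
python3 n.py 162 157 152 147 142 137 132 127 122 117
```

```text
t 10.4 pos [ 0.5356 -0.0132  0.1894] yaw 72.11009396837552 r 0.04265311135761177 bar if touching 162.16273308070834 F [-0.8497 -4.0144 -2.035 ] moment 0.1668257501478759 q6 0.0671329147455331 tau [-0.6145  0.089   0.072 ]
162.0 [0.0, -0.05, 0.06] [0.02, 0.01, 0.01]
157.0 [0.06, -0.07, 0.06] [0.02, 0.01, 0.64]
152.0 [0.13, -0.09, 0.06] [0.02, 0.01, 1.26]
147.0 [0.19, -0.1, 0.06] [0.02, 0.01, 1.89]
142.0 [0.26, -0.1, 0.06] [0.02, 0.01, 2.51]
137.0 [0.32, -0.1, 0.06] [0.02, 0.0, 3.14]
132.0 [0.39, -0.1, 0.06] [0.02, 0.0, 3.76]
127.0 [0.45, -0.08, 0.06] [0.02, 0.0, 4.39]
122.0 [0.52, -0.07, 0.06] [0.02, 0.0, 5.01]
117.0 [0.58, -0.04, 0.06] [0.02, 0.0, 5.64]
```

Emit:
move_arm:
  motion:
    - [[0.06,-0.07,0.05],[0,0,0.6],0]
    - [[0.13,-0.09,0.05],[0,0,1.3],0]
    - [[0.19,-0.1,0.05],[0,0,1.9],0]
    - [[0.26,-0.1,0.05],[0,0,2.5],0]
    - [[0.32,-0.1,0.05],[0,0,3.1],0]
    - [[0.39,-0.1,0.05],[0,0,3.8],0]
    - [[0.45,-0.08,0.05],[0,0,4.4],0]
    - [[0.45,-0.08,0.05],[0,0,4.4],0]

```text
time_s: 11.4
eef_pos: [0.5391, 0.0143, 0.1857]
eef_rot: [0.001, 0.948, 0.317, 0.0]
wrist_force: [-0.9, -5.0, -0.5]
opening: 0.004
```

```bash
sed -i 's/,"q6"/,"tot",d[0]*f[1]-d[1]*f[0]+o["torque"][2],"q6"/' n.py; python3 n.py 127 122 117 112 107 102 97 92
```

```text
t 11.4 pos [0.5391 0.0143 0.1857] yaw 36.98790662391733 r 0.04529590339723325 bar if touching 127.04421669488295 F [-0.854  -4.9664 -0.4693] moment 0.21287264014608565 tot 0.2007439634346626 q6 0.7322685380233156 tau [-0.6275  0.1288 -0.0121]
127.0 [0.0, -0.0, -0.0] [0.01, -0.0, -0.0]
122.0 [0.06, -0.02, -0.0] [0.01, -0.0, 0.62]
117.0 [0.13, -0.04, -0.0] [0.01, -0.0, 1.25]
112.0 [0.19, -0.05, -0.0] [0.01, -0.0, 1.87]
107.0 [0.26, -0.06, -0.0] [0.01, -0.0, 2.5]
102.0 [0.32, -0.05, -0.0] [0.01, -0.0, 3.12]
97.0 [0.39, -0.05, -0.0] [0.01, -0.01, 3.75]
92.0 [0.45, -0.04, -0.0] [0.01, -0.01, 4.37]
```

Emit:
move_arm:
  motion:
    - [[0.06,-0.02,0],[0,0,0.6],0]
    - [[0.13,-0.04,0],[0,0,1.25],0]
    - [[0.19,-0.05,0],[0,0,1.9],0]
    - [[0.26,-0.06,0],[0,0,2.5],0]
    - [[0.26,-0.06,0],[0,0,2.5],0]

```text
time_s: 12.02
eef_pos: [0.5486, 0.0267, 0.1847]
eef_rot: [0.0, 0.989, 0.148, -0.001]
wrist_force: [-1.3, -4.5, -2.5]
opening: -0.0
```

```bash
python3 n.py 107 102 97 92 87 82
```

```text
t 12.025 pos [0.5486 0.0267 0.1847] yaw 17.025078985001056 r 0.04623439536703062 bar if touching 107.90110467334256 F [-1.3499 -4.5102 -2.5005] moment 0.1807424539370837 tot 0.15520433474647446 q6 1.106885273337885 tau [-0.6886  0.2837 -0.0255]
107.0 [0.01, 0.01, -0.02] [0.0, 0.01, 0.0]
102.0 [0.07, -0.01, -0.02] [0.0, 0.01, 0.63]
97.0 [0.14, -0.03, -0.02] [0.0, 0.01, 1.25]
92.0 [0.2, -0.04, -0.02] [0.0, 0.01, 1.88]
87.0 [0.27, -0.04, -0.02] [0.0, 0.01, 2.5]
82.0 [0.33, -0.04, -0.02] [0.0, 0.01, 3.13]
```

Emit:
move_arm:
  motion:
    - [[0.07,0.0,-0.02],[0,0,0.6],0]
    - [[0.14,-0.02,-0.02],[0,0,1.25],0]
    - [[0.2,-0.03,-0.02],[0,0,1.9],0]
    - [[0.2,-0.03,-0.02],[0,0,1.9],0]

```text
time_s: 12.52
eef_pos: [0.5589, 0.0324, 0.1853]
eef_rot: [-0.0, 1.0, 0.016, -0.001]
wrist_force: [-3.6, -3.4, -3.1]
opening: 0.004
```

```bash
python3 n.py 92 87 82 77 72 67 62
```

```text
t 12.525 pos [0.5589 0.0324 0.1853] yaw 1.869906384729215 r 0.04556598147606339 bar if touching 92.87147213196688 F [-3.6443 -3.3732 -3.0913] moment 0.21518470373141263 tot 0.27085709532540914 q6 1.3840980392541151 tau [-0.4513  0.6337  0.0557]
92.0 [0.01, 0.0, -0.01] [-0.0, 0.02, -0.02]
87.0 [0.07, -0.02, -0.01] [-0.0, 0.02, 0.61]
82.0 [0.14, -0.04, -0.01] [-0.0, 0.02, 1.23]
77.0 [0.2, -0.05, -0.01] [-0.0, 0.02, 1.86]
72.0 [0.27, -0.06, -0.01] [0.0, 0.02, 2.48]
67.0 [0.33, -0.05, -0.01] [0.0, 0.02, 3.11]
62.0 [0.4, -0.05, -0.01] [0.0, 0.02, 3.73]
```

Emit:
move_arm:
  motion:
    - [[0.07,-0.02,-0.01],[0,0,0.6],0]
    - [[0.14,-0.04,-0.01],[0,0,1.25],0]
    - [[0.2,-0.05,-0.01],[0,0,1.9],0]
    - [[0.2,-0.05,-0.01],[0,0,1.9],0]

```text
time_s: 13.02
eef_pos: [0.5708, 0.0358, 0.1858]
eef_rot: [-0.0, 0.993, -0.116, -0.001]
wrist_force: [-4.8, -2.4, -3.1]
opening: -0.001
```

```bash
python3 n.py 77 72 67 62 57 52
```

```text
t 13.025 pos [0.5708 0.0358 0.1858] yaw -13.312847867599498 r 0.045366567706572124 bar if touching 77.11478238245533 F [-4.8373 -2.3932 -3.1436] moment 0.23389021590267065 tot 0.162949139897271 q6 1.6582875623318734 tau [-0.4145  0.724  -0.0709]
77.0 [0.0, 0.0, -0.0] [0.0, 0.02, -0.04]
72.0 [0.06, -0.02, -0.0] [0.0, 0.02, 0.59]
67.0 [0.13, -0.04, -0.0] [0.0, 0.02, 1.21]
62.0 [0.19, -0.05, -0.0] [0.0, 0.02, 1.84]
57.0 [0.26, -0.06, -0.0] [0.0, 0.02, 2.46]
52.0 [0.32, -0.06, -0.0] [0.01, 0.02, 3.09]
```

Emit:
move_arm:
  motion:
    - [[0.06,-0.02,0],[0,0,0.6],0]
    - [[0.13,-0.04,0],[0,0,1.2],0]
    - [[0.19,-0.05,0],[0,0,1.85],0]
    - [[0.19,-0.05,0],[0,0,1.85],0]

```text
time_s: 13.52
eef_pos: [0.5824, 0.0362, 0.1857]
eef_rot: [0.0, 0.97, -0.243, -0.002]
wrist_force: [-5.2, -1.8, -3.5]
opening: 0.001
```

```bash
python3 n.py 62 57 52 47 42 37
```

```text
t 13.525 pos [0.5824 0.0362 0.1857] yaw -28.10433711320541 r 0.04539589231516105 bar if touching 62.485022170332115 F [-5.1697 -1.8477 -3.4668] moment 0.22551935456893915 tot 0.21557292785901233 q6 1.9198161920182681 tau [-0.308   0.7593 -0.0099]
62.0 [0.01, -0.0, -0.01] [0.01, 0.02, -0.01]
57.0 [0.07, -0.02, -0.01] [0.01, 0.02, 0.61]
52.0 [0.13, -0.04, -0.01] [0.01, 0.02, 1.24]
47.0 [0.2, -0.05, -0.01] [0.01, 0.02, 1.86]
42.0 [0.26, -0.06, -0.01] [0.01, 0.02, 2.49]
37.0 [0.33, -0.06, -0.01] [0.01, 0.02, 3.11]
```

Emit:
move_arm:
  motion:
    - [[0.07,-0.02,-0.01],[0,0,0.6],0]
    - [[0.13,-0.04,-0.01],[0,0,1.25],0]
    - [[0.2,-0.05,-0.01],[0,0,1.85],0]
    - [[0.2,-0.05,-0.01],[0,0,1.85],0]

```text
time_s: 14.02
eef_pos: [0.594, 0.0334, 0.186]
eef_rot: [0.0, 0.931, -0.366, -0.002]
wrist_force: [-5.6, -0.7, -3.7]
opening: -0.003
```

```bash
python3 n.py 47 42 37 32 27 22
```

```text
t 14.025 pos [0.594  0.0334 0.186 ] yaw -42.90300924930028 r 0.045345321668203396 bar if touching 47.28005527133808 F [-5.5744 -0.6607 -3.6638] moment 0.22586090695908148 tot 0.1229279857496437 q6 2.175781532138076 tau [-0.0852  0.9403 -0.1029]
47.0 [0.0, -0.0, 0.0] [0.01, 0.03, 0.01]
42.0 [0.07, -0.02, 0.0] [0.01, 0.03, 0.64]
37.0 [0.13, -0.04, -0.0] [0.02, 0.03, 1.26]
32.0 [0.19, -0.05, -0.0] [0.02, 0.03, 1.89]
27.0 [0.26, -0.06, -0.0] [0.02, 0.03, 2.51]
22.0 [0.33, -0.05, -0.0] [0.02, 0.03, 2.91]
```

Emit:
move_arm:
  motion:
    - [[0.07,-0.02,0],[0,0,0.6],0]
    - [[0.13,-0.04,0],[0,0,1.25],0]
    - [[0.19,-0.05,0],[0,0,1.8],0]
    - [[0.19,-0.05,0],[0,0,1.8],0]

```text
time_s: 14.52
eef_pos: [0.6037, 0.0287, 0.1858]
eef_rot: [0.0, 0.878, -0.479, -0.003]
wrist_force: [-7.4, 1.9, -2.3]
opening: 0.001
```

```bash
python3 n.py 32 27 22 17 12 7
```

```text
t 14.525 pos [0.6037 0.0287 0.1858] yaw -57.28398845811815 r 0.045627749528616784 bar if touching 33.82084065178854 F [-7.4028  1.9182 -2.3415] moment 0.32834472483971316 tot 0.31417626872604754 q6 2.420217144009259 tau [ 0.3363  1.1985 -0.0142]
32.0 [0.02, -0.0, -0.0] [0.02, 0.04, 0.09]
27.0 [0.08, -0.02, -0.0] [0.03, 0.04, 0.71]
22.0 [0.15, -0.04, -0.0] [0.03, 0.04, 1.11]
17.0 [0.21, -0.05, -0.01] [0.03, 0.04, 1.36]
12.0 [0.28, -0.05, -0.01] [0.03, 0.04, 1.61]
7.0 [0.35, -0.05, -0.01] [0.03, 0.04, 1.86]
```

Moment stepped up to 0.33 N m at about 34°, so the lid has met the gasket. I'm aiming for about 0.5 N m in small steps.

Emit:
move_arm:
  motion:
    - [[0.08,-0.02,0],[0,0,0.6],0]
    - [[0.15,-0.03,0],[0,0,1.0],0]
    - [[0.15,-0.03,0],[0,0,1.0],0]

```text
time_s: 14.9
eef_pos: [0.6096, 0.0229, 0.1854]
eef_rot: [0.0, 0.842, -0.539, -0.004]
wrist_force: [-7.3, 5.1, -3.8]
opening: -0.002
```

```bash
python3 n.py 22 17 12 7 2 -3
```

```text
t 14.9 pos [0.6096 0.0229 0.1854] yaw -65.26187623187526 r 0.04487476030065736 bar if touching 23.017684783311132 F [-7.3269  5.1382 -3.8151] moment 0.3958668536550306 tot 0.34714372235212 q6 2.550331314383686 tau [ 0.8527  1.3535 -0.0487]
22.0 [0.01, -0.01, -0.01] [0.03, 0.05, 0.12]
17.0 [0.08, -0.03, -0.01] [0.03, 0.05, 0.37]
12.0 [0.14, -0.04, -0.01] [0.03, 0.05, 0.62]
7.0 [0.21, -0.05, -0.01] [0.03, 0.05, 0.87]
2.0 [0.27, -0.05, -0.01] [0.04, 0.05, 1.12]
-3.0 [0.34, -0.05, -0.01] [0.04, 0.05, 1.37]
```

Emit:
move_arm:
  motion:
    - [[0.08,-0.03,0],[0,0,0.4],0]
    - [[0.14,-0.04,0],[0,0,0.7],0]
    - [[0.14,-0.04,0],[0,0,0.7],0]

```text
time_s: 15.28
eef_pos: [0.6142, 0.0171, 0.1846]
eef_rot: [0.0, 0.815, -0.58, -0.006]
wrist_force: [-11.5, 7.6, -5.1]
opening: -0.002
```

```bash
python3 n.py 12 7 2 -3 -8
```

```text
t 15.275 pos [0.6142 0.0171 0.1846] yaw -70.83918082373812 r 0.04461193758731138 bar if touching 13.412951052925155 F [-11.5497   7.62    -5.1449] moment 0.5771660374068615 tot 0.48705861353455415 q6 2.6386548283536007 tau [ 1.1793  1.6441 -0.0901]
12.0 [0.02, -0.02, -0.02] [0.05, 0.06, -0.08]
7.0 [0.08, -0.03, -0.02] [0.05, 0.06, 0.17]
2.0 [0.15, -0.04, -0.03] [0.05, 0.06, 0.42]
-3.0 [0.21, -0.04, -0.03] [0.05, 0.06, 0.67]
-8.0 [0.28, -0.04, -0.03] [0.06, 0.06, 0.92]
```

Emit:
move_arm:
  motion:
    - [[-0.15,0,0],[0,0,0],0]
    - [[-0.35,0,0],[0,0,0],0]
    - [[-0.35,0,-0.8],[0,0,0],0]
    - [[-0.35,0,-1.6],[0,0,0],0]
    - [[-1.1,0.3,-1.6],[0,0,0],0]
    - [[-1.9,0.6,-1.6],[0,0,0],0]
    - [[-2.7,0.9,-1.6],[0,0,0],0]
    - [[-2.7,0.9,-1.6],[0,0,0],0]

```text
time_s: 16.27
eef_pos: [0.5134, 0.1529, 0.2848]
eef_rot: [-0.002, 0.815, -0.579, 0.001]
wrist_force: [0.3, -0.2, 0.3]
opening: -0.004
```

```bash
python3 n.py; python3 - <<'E'
from h import *
im=viewer.camera("top");im2=viewer.camera("scene");cv2.imwrite("pics/t5.png",im);cv2.imwrite("pics/s5.png",im2)
cv2.imwrite("pics/v5.png",np.hstack([cv2.resize(im[170:350,190:370],(400,400),interpolation=cv2.INTER_CUBIC),cv2.resize(im2[160:310,280:430],(400,400),interpolation=cv2.INTER_CUBIC)]))
E
```

```text
t 16.275 pos [0.5134 0.1529 0.2848] yaw -70.77060684260489 r 0.1742938986021165 bar if touching 106.15778688537051 F [ 0.2993 -0.1677  0.307 ] moment -0.037619285059046395 tot -0.040167476973391694 q6 2.8727524202844386 tau [-0.0248 -0.0384 -0.0025]
```

View pics/v5.png

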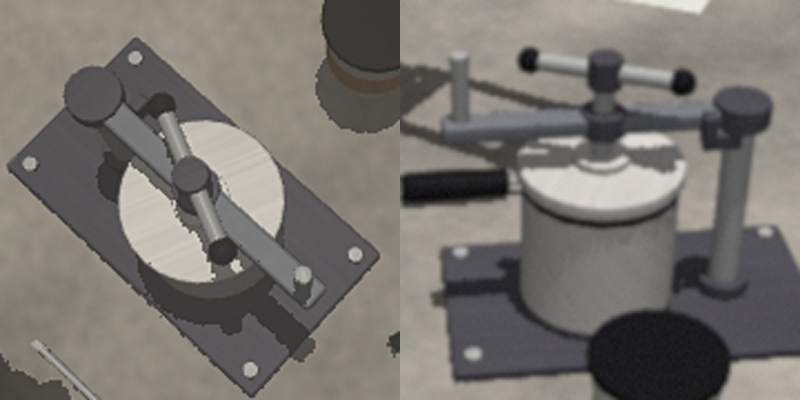

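The lid sits on the pot with the arm at its stop. The balls are at (162,103) and (222,250) in the top crop, and I'll compute the bar angle and hub height from them.

```bash
python3 - <<'E'
from h import *
np.set_printoptions(precision=4,suppress=True)
B=at("top",(262.9,216.4),.195);A=at("top",(289.9,282.5),.195);d=B-A
print("theta",np.degrees(np.arctan2(d[1],d[0])),np.linalg.norm(d),(A+B)/2)
# height of ball midpoint from scene: pixels of balls
for a,b in [((530,60),(684,82))]:
    m=(np.array(a)+b)/2; m=np.array([(m[0]-400)*150/400+280,m[1]*150/400+160])
    o,e=ray("scene",m);X=np.array([.578,-.009]);s=np.dot(X-o[:2],e[:2])/np.dot(e[:2],e[:2]);print("bar centre z from scene",(o+s*e))
for z in (.206,.2,.195,.19):print(z,proj("scene",(.578,-.009,z)))
o=monitor.get_obs();b=(o["eef_pos"],Q(o));th=np.degrees(np.arctan2(d[1],d[0]))
E
```

```text
theta 15.374342804727776 0.10334058037239792 [ 0.5793 -0.0084  0.195 ]
bar centre z from scene [ 0.5814 -0.0071  0.1941]
0.206 [355.6, 180.4]
0.2 [355.5, 183.5]
0.195 [355.4, 186.1]
0.19 [355.3, 188.6]
```

```bash
cat > n2.py <<'E'
import sys
from h import *
np.set_printoptions(precision=4,suppress=True)
M=np.array([.579,-.0085])
o=monitor.get_obs();b=(o["eef_pos"],Q(o));d=o["eef_pos"][:2]-M;r=np.hypot(*d);f=o["wrist_force"]
yaw=np.degrees(np.arctan2(*b[1].apply([1,0,0])[[1,0]]))
th=np.degrees(np.arctan2(d[1],d[0])-np.arcsin(min(1,.0205/r)))
m=d[0]*f[1]-d[1]*f[0];print("t",o["time_s"],"pos",o["eef_pos"],"yaw",yaw,"r",r,"bar",th,"F",f,"m",m,m+o["torque"][2])
for a in sys.argv[1:]:
    t,off,z=map(float,a.split(","));p,y=bp(t,r=.030,off=off,z=z);print(a,*row(p,t,b))
E
python3 n2.py 15.4,.034,.285 15.4,.034,.187
```

```text
t 16.375 pos [0.5152 0.1505 0.2845] yaw -70.9731226137273 r 0.1713133859046735 bar 104.98163122267604 F [ 0.3842  1.1418 -0.387 ] m -0.1339080547251014 -0.1572838281426954
15.4,.034,.285 [2.32, -0.66, -0.0] [-0.01, -0.02, -10.8]
15.4,.034,.187 [2.32, -0.65, 1.63] [-0.01, -0.02, -10.8]
```

Emit:
move_arm:
  motion:
    - [[0.3,-0.1,0],[0,0,-1.3],0]
    - [[0.6,-0.2,0],[0,0,-2.6],0]
    - [[0.9,-0.3,0],[0,0,-3.9],0]
    - [[1.2,-0.4,0],[0,0,-5.2],0]
    - [[1.5,-0.45,0],[0,0,-6.5],0]
    - [[1.8,-0.5,0],[0,0,-7.8],0]
    - [[2.1,-0.6,0],[0,0,-9.1],0]
    - [[2.32,-0.65,0],[0,0,-10.3],0]
    - [[2.32,-0.65,0],[0,0,-10.8],0]
    - [[2.32,-0.65,0],[0,0,-10.8],0]

```text
time_s: 17.62
eef_pos: [0.5973, 0.0293, 0.2832]
eef_rot: [0.0, 0.991, 0.132, 0.0]
wrist_force: [0.1, 0.3, -0.1]
opening: 0.0
```

```bash
python3 n2.py 15.4,.034,.187 15.4,.024,.187
```

```text
t 17.625 pos [0.5973 0.0293 0.2832] yaw 15.154738877691173 r 0.04202388449940609 bar 34.930361870598205 F [ 0.0913  0.271  -0.1099] m 0.0015151440446445797 -0.026204141270238866
15.4,.034,.187 [0.02, -0.04, 1.6] [0.0, -0.01, -0.03]
15.4,.024,.187 [0.02, 0.13, 1.6] [0.0, -0.01, -0.03]
```

Emit:
move_arm:
  motion:
    - [[0.0,-0.04,0.6],[0,0,0],0]
    - [[0.0,-0.04,1.2],[0,0,0],0]
    - [[0.0,-0.04,1.6],[0,0,0],0]
    - [[0.0,-0.04,1.6],[0,0,0],0]
    - [[0.02,0.05,1.6],[0,0,0],0]
    - [[0.02,0.13,1.6],[0,0,0],0]
    - [[0.02,0.13,1.6],[0,0,0],0]

```text
time_s: 18.5
eef_pos: [0.6005, 0.0229, 0.1883]
eef_rot: [0.0, 0.991, 0.132, 0.001]
wrist_force: [1.0, -0.4, 0.6]
opening: -0.002
```

```bash
python3 n2.py 15,.0205,.187 10,.0205,.187 5,.0205,.187 1,.0205,.187 -3,.0205,.187
```

```text
t 18.5 pos [0.6005 0.0229 0.1883] yaw 15.207612917501132 r 0.03801877008733752 bar 22.99774858308898 F [ 0.9601 -0.401   0.5532] m -0.038733752663047294 0.01649759920706377
15,.0205,.187 [0.0, 0.07, 0.02] [0.01, -0.01, 0.03]
10,.0205,.187 [0.03, 0.12, 0.02] [0.01, -0.01, 0.65]
5,.0205,.187 [0.05, 0.17, 0.02] [0.0, -0.01, 1.28]
1,.0205,.187 [0.07, 0.21, 0.02] [0.0, -0.01, 1.78]
-3,.0205,.187 [0.08, 0.25, 0.02] [0.0, -0.01, 2.28]
```

Emit:
move_arm:
  motion:
    - [[0.0,0.07,0],[0,0,0],0]
    - [[0.03,0.12,0],[0,0,0.65],0]
    - [[0.05,0.17,0],[0,0,1.3],0]
    - [[0.05,0.17,0],[0,0,1.3],0]

```text
time_s: 19.0
eef_pos: [0.6048, 0.0172, 0.1873]
eef_rot: [-0.002, 0.999, 0.042, -0.0]
wrist_force: [-1.7, 9.1, 3.7]
opening: -0.002
```

```bash
python3 n2.py 5,.0205,.187 1,.0205,.187 -3,.0205,.187 -6,.0205,.187
```

```text
t 19.0 pos [0.6048 0.0172 0.1873] yaw 4.847083588671309 r 0.03636713415716052 bar 10.59982408863003 F [-1.698   9.1077  3.743 ] m 0.278165298859838 0.3321408558060991
5,.0205,.187 [0.02, 0.05, 0.01] [-0.03, 0.0, -0.02]
1,.0205,.187 [0.04, 0.09, 0.01] [-0.03, 0.01, 0.48]
-3,.0205,.187 [0.06, 0.13, 0.01] [-0.03, 0.01, 0.98]
-6,.0205,.187 [0.07, 0.16, 0.01] [-0.03, 0.01, 1.36]
```

Emit:
move_arm:
  motion:
    - [[0.02,0.05,0],[0,0,0],0]
    - [[0.04,0.09,0],[0,0,0.5],0]
    - [[0.04,0.09,0],[0,0,0.5],0]

```text
time_s: 19.38
eef_pos: [0.6072, 0.0128, 0.1869]
eef_rot: [-0.003, 1.0, 0.008, -0.001]
wrist_force: [-1.6, 12.9, 2.0]
opening: -0.003
```

```bash
python3 n2.py 1,.0205,.187 -3,.0205,.187 -6,.0205,.187
```

```text
t 19.375 pos [0.6072 0.0128 0.1869] yaw 0.8865291941195789 r 0.035314298718197405 bar 1.557150709650858 F [-1.5837 12.9266  1.9956] m 0.3980555081988231 0.3770672632778105
1,.0205,.187 [0.01, 0.01, -0.0] [-0.04, 0.01, -0.01]
-3,.0205,.187 [0.03, 0.05, -0.0] [-0.04, 0.02, 0.49]
-6,.0205,.187 [0.05, 0.08, -0.0] [-0.04, 0.02, 0.86]
```

Emit:
move_arm:
  motion:
    - [[0.03,0.05,0],[0,0,0.5],0]
    - [[0.05,0.08,0],[0,0,0.8],0]
    - [[0.05,0.08,0],[0,0,0.8],0]

```text
time_s: 19.75
eef_pos: [0.6097, 0.0086, 0.1864]
eef_rot: [-0.003, 0.999, -0.048, -0.002]
wrist_force: [-4.1, 13.7, 0.4]
opening: -0.002
```

```bash
python3 n2.py -6,.0205,.187 -10,.0205,.187 -14,.0205,.187
python3 - <<'E'
from h import *
im=viewer.camera("top");cv2.imwrite("pics/t6.png",im)
cv2.imwrite("pics/v6.png",cv2.resize(im[170:350,190:370],(540,540),interpolation=cv2.INTER_CUBIC))
E
```

```text
t 19.75 pos [0.6097 0.0086 0.1864] yaw -5.488278447168402 r 0.03511527335894078 bar -6.6169880352156865 F [-4.1373 13.6855  0.406 ] m 0.4905626910138839 0.4542804320924197
-6,.0205,.187 [0.01, 0.0, -0.01] [-0.05, 0.03, 0.06]
-10,.0205,.187 [0.03, 0.04, -0.01] [-0.04, 0.03, 0.56]
-14,.0205,.187 [0.05, 0.08, -0.01] [-0.04, 0.03, 1.06]
```

View pics/v6.png

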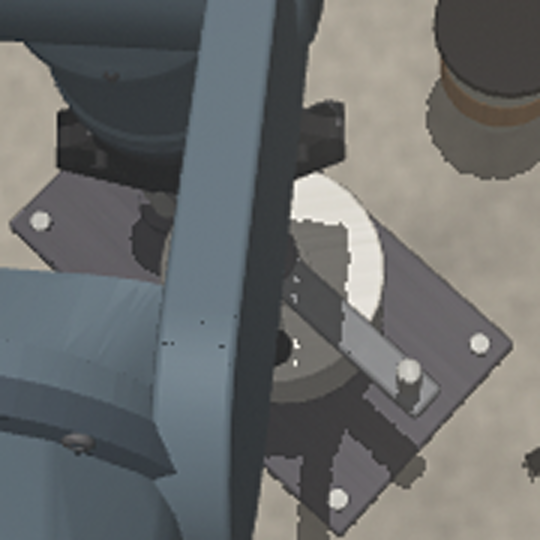

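The arm hides most of the bar, with one ball just visible at about (280,348). The moment of 0.45–0.49 N m is in the snug band, so I'm backing off and looking.

Emit:
move_arm:
  motion:
    - [[0,-0.15,0],[0,0,0],0]
    - [[0,-0.35,0],[0,0,0],0]
    - [[0,-0.35,-0.8],[0,0,0],0]
    - [[0,-0.35,-1.6],[0,0,0],0]
    - [[-0.8,-0.9,-1.6],[0,0,0],0]
    - [[-1.5,-1.6,-1.6],[0,0,0],0]
    - [[-2.2,-2.3,-1.6],[0,0,0],0]
    - [[-2.2,-2.3,-1.6],[0,0,0],0]

```text
time_s: 20.8
eef_pos: [0.4912, 0.1574, 0.2838]
eef_rot: [-0.0, 0.999, -0.046, 0.0]
wrist_force: [1.2, -0.3, -0.1]
opening: 0.002
```

```bash
python3 n2.py; python3 - <<'E'
from h import *
im=viewer.camera("top");im2=viewer.camera("scene");cv2.imwrite("pics/t7.png",im);cv2.imwrite("pics/s7.png",im2)
cv2.imwrite("pics/v7.png",np.hstack([cv2.resize(im[170:350,190:370],(400,400),interpolation=cv2.INTER_CUBIC),cv2.resize(im2[160:310,280:430],(400,400),interpolation=cv2.INTER_CUBIC)]))
for n in("cup","handheld","driver"):
  for c,a in(("top",im),("scene",im2)):
    r=spotter.search_frame(c,n);print(n,c,[(round(x["score"],2),(np.array(x["centre"])*[640,480]).round(1)) for x in r[:2]])
E
```

```text
t 20.8 pos [0.4912 0.1574 0.2838] yaw -5.287989131920106 r 0.18765479965269546 bar 111.62152283188848 F [ 1.2309 -0.2649 -0.1073] m -0.18089611171734324 -0.18758669056603777
cup top [(0.61, array([357.2, 183.2]))]
cup scene [(0.75, array([374.2, 309.2]))]
handheld top [(0.87, array([427.2, 272.4]))]
handheld scene [(0.81, array([257.6, 343.9])), (0.18, array([352.4, 223.4]))]
driver top [(0.87, array([259.2, 376.6]))]
driver scene [(0.84, array([299.8, 227.8]))]
```

View pics/v7.png

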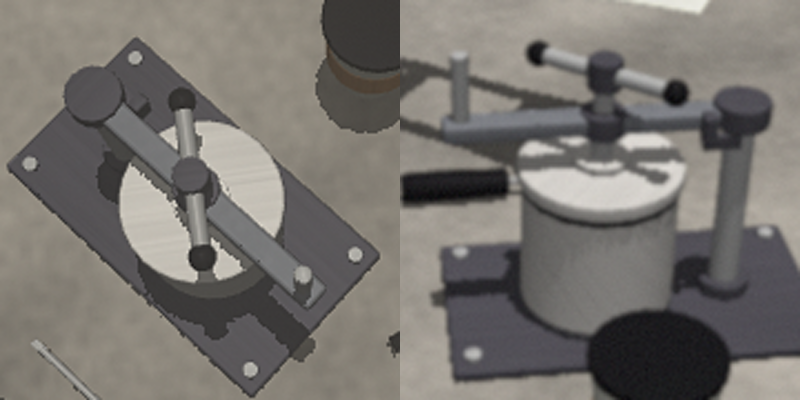

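The balls are now at (182,99) and (202,257), so the bar turned a further 15°, to about 0°. That puts the squeeze at about 2.5 mm, with bounds of 2.4–3.3 mm. The arm is at its stop, the other objects haven't moved and the robot is clear, so I'm handing in.

```bash
python3 -c "
from bench import workorder;print(workorder.hand_in())"
```

```text
the job is handed in; nothing more can be done
None
```

I closed and screwed down the canister lid, then handed the job in at about 21 s. The hand-in gives no verdict, so the result below rests on my own checks.

- **Arm:** I pushed the nose stud round until the push force rose to 27 N at the computed stop angle. The last pictures still show the arm at its stop with the lid over the mouth.
- **Lid:** The cross-bar turned about 202° clockwise in two pushes. The turning moment stepped from 0.23 to 0.33 N m when the lid met the gasket, and ended at 0.45–0.49 N m, inside the snug band.
- **Squeeze:** I estimate 2.5 mm from the bar angle after contact, with bounds of about 2.4–3.3 mm. I did not measure the gasket directly.
- **Other objects:** The networks found the cup, radio and screwdriver within about 5 pixels of where they were at the start. The gripper was up and clear of everything.

**Check that disagreed:** at the end of the first push, one reading gave 0.58 N m (0.49 with the wrist moment added). The bar angle implied only about 0.42. I think a finger caught the ball on the bar's end. I backed off, looked, and finished the last 15° closer to the spindle, and those readings agreed with the angle.

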